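# Index the assembly turntable to the next hole

### The job

Move the assembly turntable on by one place: with the fingertips press the red cup-shaped plunger knob down to free its pin, turn the table anticlockwise (seen from above) to the very next hole, and let the plunger spring fully up there so that the table is locked again, then move clear. Do not swing it the wrong way or well past that hole, lift nothing, keep the loaded parts in their nests and leave the other things on the bench where they are.

Things in the scene. Friction and masses are not known exactly. Their poses are not given: they have to be found in the camera images.
- stand: the fixed blue stand of a six-place indexing turntable; origin on the bench under the turntable's pivot (the pivot is vertical through it). A blue base disc 380 mm across, and around the turntable a fixed dark steel index ring (inner radius 150, outer 186, underside 40 and top 48 mm above the bench) with six open slots 14 mm wide, the 'holes', one every 60 degrees. The stand's +x axis points from the pivot to the hole in which the pin sits at the start.
- turntable (a joint): angle of the turntable about the vertical pivot, rad: about 0 at the start (locked in its first hole), grows anticlockwise seen from above; the next hole anticlockwise is at 1.047 (60 degrees). Bare aluminium disc 292 mm across, top 46 mm above the bench. When unlocked it turns with about 2 N sideways at the knob (6 to 10 N if the pin drags under the ring) and stays where it is left.
- plunger (a joint): how far the sprung plunger is pressed down, m: 0 = fully up (pin in a hole: locked), 0.015 = end stop. It needs about 2 N at first and 5 N at the end stop. The pin is free of the ring from about 0.012. If let go between two holes, the pin's rounded tip rests under the ring at about 0.011 and drags along it, and it springs up by itself when the next hole comes over it.
- cup_floor (a point): centre of the flat floor of the red cup-shaped plunger knob, 105 mm from the pivot on the turntable; 64 mm above the bench when the plunger is up. The cup is open upward: bore 54 mm, wall 5 mm (64 mm outside), 22 mm deep (its rim 22 mm above this point). It rides round with the turntable and goes up and down with the plunger. The brass pin (12 mm thick, domed tip just above the ring when locked) sits on the same radius, 165 mm from the pivot.
- hub (a point): centre of the turntable's top face, on the pivot; a dark hub 56 mm across stands 20 mm high on it
- part0: a loaded black moulded housing with two ears and a steel cross pin, loose, 34 x 52 x 34 mm high; origin at the centre of its underside; it stands in a nest and rides round with the turntable
- nest0 (a point): centre of the floor of the nest that holds part0: a frame of blue ribs 6 mm high on the turntable, 40 x 58 mm inside
- part1: a loaded black moulded housing with two ears and a steel cross pin, loose, 34 x 52 x 34 mm high; origin at the centre of its underside; it stands in a nest and rides round with the turntable
- nest1 (a point): centre of the floor of the nest that holds part1: a frame of blue ribs 6 mm high on the turntable, 40 x 58 mm inside
- part2: a loaded black moulded housing with two ears and a steel cross pin, loose, 34 x 52 x 34 mm high; origin at the centre of its underside; it stands in a nest and rides round with the turntable
- nest2 (a point): centre of the floor of the nest that holds part2: a frame of blue ribs 6 mm high on the turntable, 40 x 58 mm inside
- tape_roll: roll of cream packing tape standing flat, 104 mm across, 48 mm high; loose; origin at the centre of its underside
- bottle: white bottle with a blue cap, 60 mm across, 150 mm high; loose; origin at the centre of its underside
- screwdriver: screwdriver lying on the bench; loose; origin near its middle, on the bench
- spare_part: a spare black housing like the loaded ones, loose on the bench; origin at the centre of its underside
There are look-alikes about, which are no part of the job. Leave any pink look-alike of the part1 alone. Leave any purple look-alike of the part2 alone.

How it is judged (in metres and radians):
On the way, in this order (a step that is already met when the one before it is completed fails the run):
1. the plunger is pressed in while the table stands at its first hole (value of joint plunger above 0.0095 m and value of joint turntable between -0.1 and 0.1 rad), for 0.05 s.
2. the table has been turned off its first hole, anticlockwise (value of joint turntable above 0.3 rad), for 0.05 s.
At the end, for the whole second after the job is handed in: the table stands still 60 degrees (within 1.7 degrees) anticlockwise of where it began, the plunger is up to within 2 mm (pin in the hole), the loaded parts are in their nests (within 10 mm of their centres), and the other things are within 30 mm of where they stood (value of joint turntable between 1.017 and 1.077 rad and value of joint plunger below 0.002 m and velocity of joint turntable between -0.05 and 0.05 rad/s and distance between part0 and nest0 below 0.01 m and distance between part1 and nest1 below 0.01 m and distance between part2 and nest2 below 0.01 m and distance of each of tape_roll, bottle, screwdriver, spare_part from where it was at the start of the episode below 0.03 m); the robot touches nothing.
It fails at once if the table is turned well past the next hole (value of joint turntable above 1.5 rad).
It fails at once if the table is turned the wrong way (value of joint turntable below -0.25 rad).
It fails at once if a loaded part is lifted, or leaves its nest (distance between part0 and nest0 above 0.015 m or distance between part1 and nest1 above 0.015 m or distance between part2 and nest2 above 0.015 m).
It fails at once if another thing on the bench is lifted, or moved more than 30 mm (distance of any of tape_roll, bottle, screwdriver, spare_part from where it was at the start of the episode above 0.03 m).
It also fails if it takes over 40 s, if anything falls off the work surface, if the arm or the gripper's body presses on something with over 40 N, if the wrist force passes 120 N, or if a joint passes its speed limit or range.

### The arm

A 7-joint arm with a two-finger parallel gripper is mounted at the origin on the work surface. World frame = base frame: x ahead of the robot, y to its left, z up, the work surface at z = 0. Lengths are in m, angles in degrees, forces in N, time in s.
With the tool pointing down it reaches from about 0.425 to 0.875 m from the base axis. Payload 4.7 kg.
Tool frame: the origin (TCP) lies at the very end of the fingers, on their centre line; the grasp point (between the pads) lies 19 mm behind it; z points along the fingers, y is the line along which they close (so a half turn about z gives the same grasp; the last joint's range is limited). The gripper opens to 87 mm and grips with 3 to 60 N. Pads are 19 mm wide; open, the fingers measure 117 mm over their backs; the gripper's body (75 mm by 190 mm) begins 51 mm behind the grasp point.
Start: joints at [64.349, 18.392, -4.016, 83.108, 1.295, 78.541, -3.26], TCP at [0.29, -0.582, 0.223] pointing down, gripper open.
Joint ranges: [-163.93, 163.93], [-17.29, 119.83], [-79.2, 71.16], [3.27, 140.29], [-89.18, 269.18], [5.43, 117.66], [-154.24, 154.24]. Speed limits (degrees/s): [147.25, 147.25, 180, 180, 180, 180, 180].

### API

Orientations are given as [roll, pitch, yaw] about the fixed x, y, z axes, in that order (R = Rz(yaw) Ry(pitch) Rx(roll)).
In Python, from cell import get_obs, read_camera, sign_off, silhouettes gives the robot as it stands.
- The arm moves only by the tool play_rows, never from a script. Its argument "steps" is a list that holds one entry, the list of rows, each a list of 7 numbers: the shift along the tool's x, y, z in m, then the turn, a rotation vector about the tool's x, y, z in rad, then the finger opening in m, from 0 to 0.087. A call has 1 to 12 rows; each row shifts and turns the commanded pose from where the row before left it, along the tool's axes as they then stand; what a row does not reach is not made up. A row lasts 1/10 s, in which the tool goes at most 50 mm and 8.59 degrees, less where a joint would pass 70% of its speed; a pose out of reach is approached as far as the arm can. A call is refused whole if a number of a shift passes 0.05 or a number of a turn 0.15, either way. A call with a gripper value outside its range is refused whole. The fingers move at their own pace and stop on an object; "force" is the grip in N (left out, the last holds). Time passes only in rows, so rows that do not move let the fingers close. It gives the time, the measured TCP pose, the force, the opening and the grip force at its end, in the units of the state.
- get_obs(): the state, without advancing time (a new reading comes with each control period).
- read_camera(name): name is "scene" or "top" or "wrist"; returns a dict with "frame" (420x560x3 uint8, red, green, blue), "intrinsics" (3x3 intrinsics, pixels), "view" (4x4, takes a point from world to camera coordinates). Camera axes: x right, y up, looking along -z (the intrinsics and any distortion apply to the point x, -y, -z); pixel columns grow to the right and rows downward; lengths in m; the calibration is good to about 2 mm. A picture is of the moment at which its call begins. There is no depth.
- sign_off(): hands the job in; it is judged then, once.
Trained networks look in the newest picture that a camera, given by its name, has taken for a name from the list of things; names that differ only in an ending like _2 or _b are one class to them, and where a whole thing is asked for, a point or a joint stands for the part that bears it (a point fixed in the world has none). Each returns a list of dicts, best first, with "p" (0 to 1); they miss things now and then, are a little off and sometimes report something else, mostly with a low value. They report only what shows in the picture. A call takes as long as a camera call. They do not tell look-alikes from the thing itself.
- silhouettes(camera, name): "pixels" (420x560 bool, what is visible of it) and "extent" ([left, top, right, bottom] in pixels, round what is visible of it).
The state is a dict: "time_s": time; "qpos": joint angles; "joint_velocities": joint speeds; "effort": joint torques, N m; "tool_pos": TCP position; "tool_rot": TCP orientation; "force": force on the tool from outside, world axes, zero at the start; "wrist_torque": the same for the moment, N m; "grip_width": finger opening in m; "grasp_force": force on a finger pad.
Only numpy, scipy, OpenCV 4.12 (cv2) and the standard library are available. Lean on these libraries where they do the work, as an engineer would, in place of code of your own. Each camera call takes 0.05 s, during which the arm holds its last target. There are 200 camera calls.

## Working session

There is one attempt and no reset: what is moved stays moved. The work goes in short steps, Python scripts to look and compute and a tool call to move; the robot and the scene stay as the last step left them, time stands still between calls to the robot, and variables do not carry over. Pictures are saved under pics/ and viewed, at most 10 in all, crops included, and the job is handed in when it is done.

Besides the shell and the picture viewer there is one more tool, called after "Request:" as name(argument=value, ...) on one line, values as JSON. play_rows: Moves the arm, as the interface text tells. Its arguments: {"type":"object","properties":{"steps":{"type":"array","items":{"type":"array","items":{"type":"array","items":{"type":"number"}}}},"force":{"type":"number"}},"required":["steps"]}

```bash
mkdir -p pics; cat > h.py <<'E'
import numpy as np, cv2
from cell import get_obs, read_camera, silhouettes, sign_off
def proj(c,P):
    P=np.atleast_2d(P); q=(c['view']@np.c_[P,np.ones(len(P))].T)[:3]
    u=c['intrinsics']@np.array([q[0],-q[1],-q[2]]); return (u[:2]/u[2]).T
def ray(c,px):
    d=np.linalg.inv(c['intrinsics'])@np.array([px[0],px[1],1.]); d=np.array([d[0],-d[1],-d[2]])
    R=c['view'][:3,:3]; return -R.T@c['view'][:3,3], R.T@d
def atz(c,px,z):
    o,d=ray(c,px); return o+d*(z-o[2])/d[2]
def save(c,n): cv2.imwrite('pics/'+n,c['frame'][:,:,::-1])
E
python3 - <<'E'
from h import *
o=get_obs(); print(o)
a=[]
for n in ['scene','top']:
    c=read_camera(n); a.append(c['frame']); print(n, ray(c,(280,210)))
    for t in ['cup_floor','hub','stand','turntable','bottle','tape_roll']:
        for s in silhouettes(n,t)[:3]:
            p=np.argwhere(s['pixels']).mean(0)[::-1]
            print(n,t,round(s['p'],2),s['extent'],p.round(1),atz(c,p,0.07).round(3))
    save(c,n+'.png')
E
```

```text
{'time_s': 0.0, 'qpos': array([64.34744775, 18.44093468, -4.01660284, 83.17579114,  1.29666883,
       78.53940604, -3.26022129]), 'joint_velocities': array([ 0.04256083, -0.04667585,  0.10931021,  0.03423287,  0.00778149,
       -0.03850894,  0.01077403]), 'effort': array([ 1.42139299e-03, -4.91280806e+01, -4.02605440e-01, -3.12526560e+01,
       -6.36624824e-02,  4.37430537e-02,  1.66849409e-04]), 'tool_pos': array([ 0.28933554, -0.58143403,  0.22143262]), 'tool_rot': array([-1.79889209e+02,  6.99860229e-03,  2.64634570e+01]), 'force': array([-0.88768458, -0.90536182, -0.06696283]), 'wrist_torque': array([ 0.0021488 ,  0.01466762, -0.01404389]), 'grasp_force': 0.0, 'grip_width': 0.08709820807346345}
scene (array([1.59007653, 0.30236219, 0.75879685]), array([-0.84558512, -0.15758798, -0.51039729]))
scene cup_floor 0.73 [209.1, 208.8, 242.9, 227.7] [230.3 217.1] [ 0.509 -0.034  0.07 ]
scene hub 0.82 [209.5, 207.4, 321.2, 269.7] [263.2 238.2] [0.592 0.074 0.07 ]
scene stand 0.87 [194.7, 202.3, 343.2, 298.1] [266.  247.7] [0.63  0.089 0.07 ]
scene stand 0.49 [226.4, 231.4, 246.7, 253.7
[... 567 characters left out ...]
295.0, 181.9, 322.5, 205.7] [306.  193.1] [ 0.513 -0.037  0.07 ]
top cup_floor 0.22 [243.6, 172.8, 250.0, 186.7] [246.5 178.1] [0.562 0.163 0.07 ]
top hub 0.72 [230.5, 145.3, 322.9, 232.5] [275.8 187.2] [0.532 0.064 0.07 ]
top hub 0.53 [246.7, 200.7, 258.8, 215.5] [253.5 207. ] [0.465 0.138 0.07 ]
top stand 0.76 [221.0, 131.2, 331.6, 245.7] [275.2 187.3] [0.532 0.066 0.07 ]
top turntable 0.56 [231.2, 145.8, 323.5, 229.5] [275.8 187. ] [0.533 0.064 0.07 ]
top bottle 0.9 [131.6, 146.8, 155.8, 171.4] [142.7 157.1] [0.631 0.512 0.07 ]
top bottle 0.36 [406.7, 178.1, 434.5, 219.6] [425.2 205.4] [ 0.475 -0.434  0.07 ]
top tape_roll 0.75 [165.9, 192.6, 196.6, 225.9] [180.3 210.3] [0.453 0.381 0.07 ]
```

```bash
python3 - <<'E'
import cv2, numpy as np
a=cv2.imread('pics/scene.png')[180:320,160:360]; b=cv2.imread('pics/top.png')[120:260,200:400]
m=np.vstack([cv2.resize(x,None,fx=3,fy=3,interpolation=2)[:300 if 0 else 420] for x in (a,b)])
cv2.imwrite('pics/both.png',cv2.hconcat([cv2.resize(a,(400,280),interpolation=2),cv2.resize(b,(400,280),interpolation=2)]))
E
```

```text
(no output)
```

View pics/both.png

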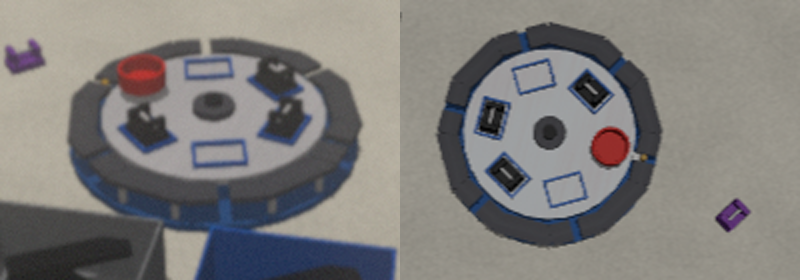

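View pics/top.png

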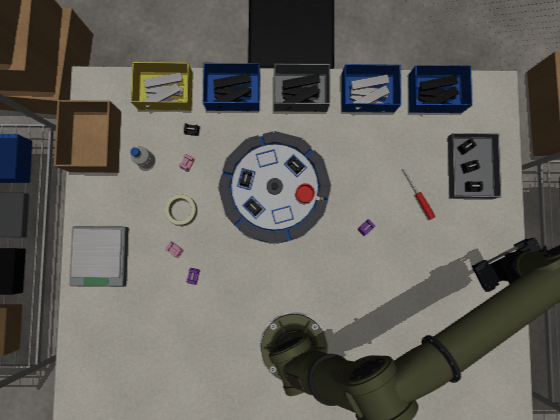

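The pictures show a single red cup on the turntable, at about (305,193) in the top view and (230,217) in the scene view. The brass pin is just to its right at about (321,199). The purple and pink housings are off the table. Next I move above the cup with the fingers closing.

Request:
play_rows(steps=[[[0.032, -0.028, 0, 0, 0, 0, 0], [0.032, -0.028, 0, 0, 0, 0, 0], [0.032, -0.028, 0, 0, 0, 0, 0], [0.032, -0.028, 0, 0, 0, 0, 0], [0.032, -0.028, 0, 0, 0, 0, 0], [0.032, -0.028, 0, 0, 0, 0, 0], [0.032, -0.028, 0, 0, 0, 0, 0], [0.032, -0.028, 0, 0, 0, 0, 0], [0.032, -0.028, 0, 0, 0, 0, 0], [0.032, -0.028, 0, 0, 0, 0, 0], [0.032, -0.028, 0, 0, 0, 0, 0], [0.032, -0.028, 0, 0, 0, 0, 0]]], force=10)

```text
time_s: 1.9
tool_pos: [0.4841, -0.1084, 0.223]
tool_rot: [179.9, -0.0, 26.5]
force: [-0.0, -0.0, 1.1]
grip_width: 0.0028
grasp_force: 0.0
```

```bash
python3 - <<'E'
from h import *
w=read_camera('wrist'); save(w,'w1.png'); print(ray(w,(280,210))); print(get_obs()['tool_pos'])
hsv=cv2.cvtColor(w['frame'],cv2.COLOR_RGB2HSV)
m=((hsv[...,0]<8)|(hsv[...,0]>172))&(hsv[...,1]>130)&(hsv[...,2]>50)
p=np.argwhere(m)[:,::-1]; print(len(p),p.min(0),p.max(0),p.mean(0))
for z in(0.064,.086): print(z,[atz(w,q,z).round(4) for q in (p.mean(0),(p.min(0)+p.max(0))/2)])
for t in ['cup_floor','hub','turntable']:
    for s in silhouettes('wrist',t)[:2]: print(t,round(s['p'],2),s['extent'],np.argwhere(s['pixels']).mean(0)[::-1].round(1))
E
```

```text
(array([ 0.54787849, -0.07568468,  0.38572488]), array([-0.21921601, -0.11595211, -0.96880937]))
[ 0.48684776 -0.0995207   0.22327584]
4599 [187 105] [519 338] [277.73885627 174.7897369 ]
0.064 [array([ 0.5077, -0.0954,  0.064 ]), array([ 0.4985, -0.1902,  0.064 ])]
0.086 [array([ 0.5104, -0.094 ,  0.086 ]), array([ 0.5019, -0.1823,  0.086 ])]
cup_floor 0.69 [185.5, 102.8, 276.7, 183.3] [223.7 141. ]
cup_floor 0.55 [14.3, 0.0, 74.5, 26.3] [47.8  9.6]
hub 0.95 [0.0, 0.0, 291.3, 211.5] [151.8  96.3]
turntable 0.97 [0.0, 1.4, 287.6, 209.2] [151.8  96.3]
```

View pics/w1.png

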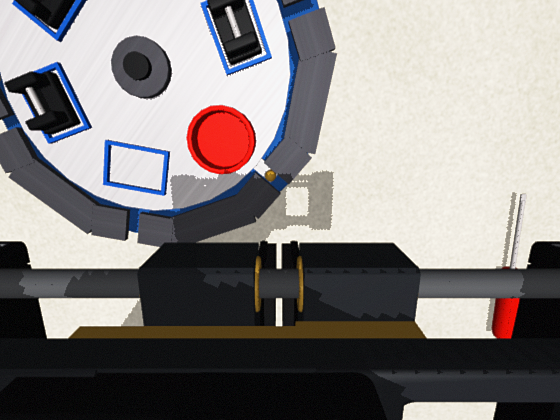

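The wrist view shows the cup at (221,139), the hub at about (141,67) and the brass pin in its slot at (270,175). I'll fit the cup as a cylinder in both views.

```bash
cat >> h.py <<'E'
from scipy.optimize import minimize
def red(c,box):
    hsv=cv2.cvtColor(c['frame'],cv2.COLOR_RGB2HSV)
    m=((hsv[...,0]<8)|(hsv[...,0]>172))&(hsv[...,1]>130)&(hsv[...,2]>50)
    k=np.zeros_like(m); k[box[1]:box[3],box[0]:box[2]]=1; return m&k
T=np.linspace(0,2*np.pi,60)
def cyl(c,x,y,zt,h,r=.032):
    P=np.vstack([np.c_[x+r*np.cos(T),y+r*np.sin(T),0*T+z] for z in (zt,zt-h)])
    return cv2.convexHull(proj(c,P).astype(np.float32))[:,0]
def fit(views,x0,h=.027):
    # views: list of (cam, mask); match bounding box + centroid
    def f(v):
        e=0
        for c,m in views:
            q=cyl(c,v[0],v[1],v[2],h); p=np.argwhere(m)[:,::-1]
            M=cv2.moments(q); cen=np.array([M['m10'],M['m01']])/M['m00']
            e+=((cen-p.mean(0))**2).sum()*2+((q.min(0)-p.min(0)+.5)**2).sum()+((q.max(0)-p.max(0)-.5)**2).sum()
        return e
    r=minimize(f,x0,method='Nelder-Mead',options=dict(xatol=1e-5,fatol=1e-3)); return r.x.round(4),r.fun
E
python3 - <<'E'
from h import *
w=read_camera('wrist'); t=read_camera('top'); s=read_camera('scene'); 
mw,mt,ms=red(w,(150,80,300,190)),red(t,(290,175,330,210)),red(s,(190,190,260,240))
print(mw.sum(),mt.sum(),ms.sum())
print('all',fit([(w,mw),(t,mt),(s,ms)],[.51,-.04,.086]))
print('wt',fit([(w,mw),(t,mt)],[.51,-.04,.086])); print('w',fit([(w,mw)],[.51,-.04,.086]))
# hub from wrist: dark disc edge (fit: left111 right171 top36 bottom98), pin tip
print('hub',atz(w,(140,67),.06),'pin',atz(w,(270,175),.05),'cup',atz(w,(221,139),.086))
# turntable white-disc outer fit via turntable silhouette in top
q=silhouettes('top','turntable')[0]['extent'];print('tt',atz(t,((q[0]+q[2])/2,(q[1]+q[3])/2),.046))
o=get_obs();print(o['tool_pos'],o['tool_rot'],o['time_s'])
E
```

```text
3687 209 362
all (array([ 0.5155, -0.0314,  0.0891]), np.float64(13.614430115008927))
wt (array([ 0.515 , -0.0305,  0.0828]), np.float64(6.847414709968282))
w (array([ 0.5148, -0.0303,  0.0817]), np.float64(0.5795747442199664))
hub [0.54054104 0.06827732 0.06      ] pin [ 0.50165466 -0.08944915  0.05      ] cup [ 0.5164041  -0.03223845  0.086     ]
tt [0.53688487 0.06252959 0.046     ]
[ 0.48317786 -0.11157502  0.22245137] [1.79991534e+02 2.40445916e-02 2.63043750e+01] 2.3
```

Request:
play_rows(steps=[[[0.021, -0.0187, 0, 0, 0, 0, 0], [0.021, -0.0187, 0, 0, 0, 0, 0], [0.0205, -0.0187, 0, 0, 0, 0, 0], [0, 0, 0.04, 0, 0, 0, 0], [0, 0, 0.04, 0, 0, 0, 0], [0, 0, 0.03, 0, 0, 0, 0], [0, 0, 0, 0, 0, 0, 0], [0, 0, 0, 0, 0, 0, 0]]])

```text
time_s: 3.1
tool_pos: [0.5147, -0.0328, 0.113]
tool_rot: [-180.0, 0.0, 26.4]
force: [-0.7, -0.0, 0.9]
grip_width: 0.0005
grasp_force: 0.0
```

```bash
python3 - <<'E'
from h import *
w=read_camera('wrist'); save(w,'w2.png'); s=read_camera('scene'); o=get_obs();print(o['tool_pos'],o['force'],o['grip_width'])
print(proj(w,[[.515,-.0318,.086],o['tool_pos']]))
a=cv2.resize(s['frame'][160:280,150:330,::-1],(540,360),interpolation=2)
cv2.imwrite('pics/c2.png',np.vstack([cv2.resize(w['frame'][:,:,::-1],(320,240)),cv2.resize(a,(320,240),interpolation=2)]))
E
```

```text
[ 0.51618881 -0.03254339  0.11463676] [-3.56344565e-01  2.28412880e-04  4.15538597e-01] 0.0007422089088904172
[[278.46058823 243.59285262]
 [280.61726607 260.48840067]]
```

View pics/c2.png

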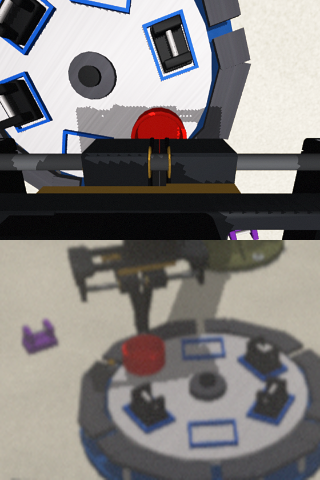

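The fingertips are centred above the cup: cup at about (158,125) in the wrist crop, and directly below the fingers in the scene crop. Now I descend into the bore and press.

Request:
play_rows(steps=[[[0, 0, 0.02, 0, 0, 0, 0], [0, 0, 0.02, 0, 0, 0, 0], [0, 0, 0.006, 0, 0, 0, 0], [0, 0, 0.005, 0, 0, 0, 0], [0, 0, 0.005, 0, 0, 0, 0], [0, 0, 0, 0, 0, 0, 0]]])

```text
time_s: 3.8
tool_pos: [0.5155, -0.0323, 0.0573]
tool_rot: [179.9, -0.1, 26.4]
force: [-1.9, -0.1, 3.7]
grip_width: 0.0009
grasp_force: 1.7
```

```bash
python3 - <<'E'
from h import *
w=read_camera('wrist'); 
g=cv2.cvtColor(w['frame'],cv2.COLOR_RGB2GRAY); save(w,'w3.png')
for i in range(3):
    read_camera('top') if 0 else 0
o=get_obs();print(o['tool_pos'],o['force'])
E
```

```text
[ 0.51547902 -0.03230336  0.05751644] [-0.96215837 -0.43825646  3.93148401]
```

Request:
play_rows(steps=[[[0, 0, 0.004, 0, 0, 0, 0], [0, 0, 0.003, 0, 0, 0, 0], [0, 0, 0, 0, 0, 0, 0], [0, 0, 0, 0, 0, 0, 0]]])

```text
time_s: 4.25
tool_pos: [0.5155, -0.0323, 0.05]
tool_rot: [179.9, -0.1, 26.5]
force: [1.3, -1.4, 5.2]
grip_width: 0.0005
grasp_force: 2.5
```

Request:
play_rows(steps=[[[0.0043, 0.0035, 0, 0, 0, 0, 0], [0.0044, 0.0032, 0, 0, 0, 0, 0], [0.0046, 0.003, 0, 0, 0, 0, 0], [0.0048, 0.0027, 0, 0, 0, 0, 0], [0.0049, 0.0025, 0, 0, 0, 0, 0], [0.005, 0.0022, 0, 0, 0, 0, 0], [0.0051, 0.002, 0, 0, 0, 0, 0], [0.0052, 0.0017, 0, 0, 0, 0, 0]]])

```text
time_s: 5.05
tool_pos: [0.5576, -0.0331, 0.0494]
tool_rot: [-179.9, 0.1, 26.5]
force: [-1.3, 0.4, 6.1]
grip_width: 0.0002
grasp_force: 3.1
```

```bash
python3 - <<'E'
from h import *
w=read_camera('wrist'); s=read_camera('scene'); o=get_obs();print(o['tool_pos'],o['force'],o['time_s'])
a=cv2.resize(s['frame'][180:300,170:350,::-1],(480,320),interpolation=2)
cv2.imwrite('pics/c3.png',np.vstack([cv2.resize(w['frame'][:240,:,::-1],(480,206)),a]))
E
```

```text
[ 0.55891029 -0.03293773  0.04967843] [-0.32789265 -0.59062849  5.22183799] 5.15
```

View pics/c3.png

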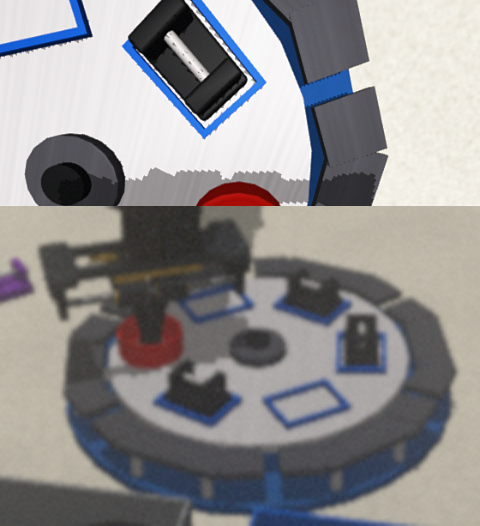

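The table has turned with the cup, to about 24°, and the fingers are still in the bore. I continue to about 48°.

Request:
play_rows(steps=[[[0.0053, 0.0014, 0, 0, 0, 0, 0], [0.0054, 0.0011, 0, 0, 0, 0, 0], [0.0054, 0.0008, 0, 0, 0, 0, 0], [0.0055, 0.0006, 0, 0, 0, 0, 0], [0.0055, 0.0003, 0, 0, 0, 0, 0], [0.0055, 0, 0, 0, 0, 0, 0], [0.0055, -0.0003, 0, 0, 0, 0, 0], [0.0055, -0.0006, 0, 0, 0, 0, 0]]])

```text
time_s: 5.95
tool_pos: [0.5982, -0.0171, 0.0494]
tool_rot: [-180.0, 0.1, 26.5]
force: [-1.9, -0.8, 6.7]
grip_width: 0.0008
grasp_force: 2.9
```

```bash
python3 - <<'E'
from h import *
s=read_camera('scene');w=read_camera('wrist'); o=get_obs();print(o['tool_pos'],o['force'],o['time_s'])
P=np.array([.540,.069,0])
a=s['frame'][:,:,::-1].copy()
big=cv2.resize(w['frame'][:,:,::-1],(400,300)); save(w,'w4.png')
for t in ('part0',):
  for q in silhouettes('wrist',t)[:4]: print(q['p'],q['extent'],atz(w,np.argwhere(q['pixels']).mean(0)[::-1],.06))
cv2.imwrite('pics/c4.png',np.vstack([big,cv2.resize(a[180:300,170:350],(400,267),interpolation=2)]))
E
```

```text
[ 0.59936403 -0.01620576  0.04970637] [0.28777665 0.51668149 4.95614706] 6.05
0.92 [72.3, 62.3, 219.2, 170.5] [0.64084789 0.07527479 0.06      ]
```

View pics/c4.png

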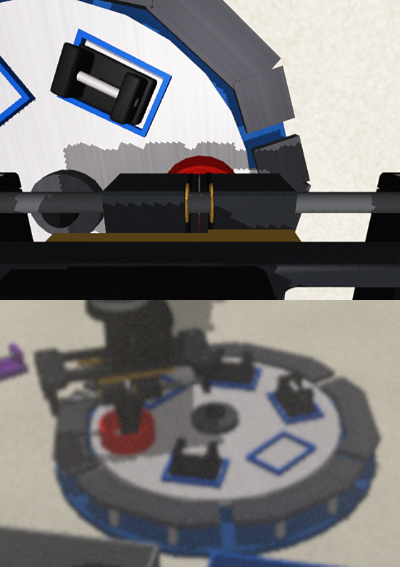

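Part0 now lies at about 3.5° as seen from the pivot, so the table is at about 48°. I let the plunger up to rest under the ring, keeping the fingertips inside the bore, and push slowly.

Request:
play_rows(steps=[[[0, 0, -0.008, 0, 0, 0, 0], [0, 0, -0.008, 0, 0, 0, 0], [0.005, -0.0008, 0, 0, 0, 0, 0], [0.004, -0.0009, 0, 0, 0, 0, 0], [0.0019, -0.0005, 0, 0, 0, 0, 0], [0.0019, -0.0005, 0, 0, 0, 0, 0], [0.0019, -0.0006, 0, 0, 0, 0, 0], [0.0019, -0.0006, 0, 0, 0, 0, 0], [0.0019, -0.0006, 0, 0, 0, 0, 0]]])

```text
time_s: 7.0
tool_pos: [0.6125, -0.0046, 0.0651]
tool_rot: [-180.0, 0.1, 26.5]
force: [-4.3, -2.4, 1.2]
grip_width: 0.0003
grasp_force: 2.1
```

Request:
play_rows(steps=[[[0.0019, -0.0007, 0, 0, 0, 0, 0], [0.0019, -0.0007, 0, 0, 0, 0, 0], [0.0019, -0.0008, 0, 0, 0, 0, 0], [0.0019, -0.0008, 0, 0, 0, 0, 0]]])

```text
time_s: 7.4
tool_pos: [0.6177, 0.0012, 0.0649]
tool_rot: [-180.0, 0.1, 26.5]
force: [-5.1, -2.7, 1.5]
grip_width: 0.0005
grasp_force: 2.3
```

Request:
play_rows(steps=[[[0.0018, -0.0009, 0, 0, 0, 0, 0], [0.0018, -0.0009, 0, 0, 0, 0, 0], [0.0018, -0.0009, 0, 0, 0, 0, 0]]])

```text
time_s: 7.7
tool_pos: [0.623, 0.0065, 0.0656]
tool_rot: [180.0, -0.1, 26.5]
force: [-3.0, -3.7, 0.5]
grip_width: 0.0007
grasp_force: 2.4
```

Request:
play_rows(steps=[[[0.0017, -0.001, 0, 0, 0, 0, 0]]])

```text
time_s: 7.8
tool_pos: [0.6231, 0.0066, 0.0654]
tool_rot: [179.9, 0.1, 26.4]
force: [-5.3, -5.8, 3.3]
grip_width: 0.0004
grasp_force: 3.6
```

```bash
python3 - <<'E'
from h import *
w=read_camera('wrist'); s=read_camera('scene'); o=get_obs();print(o['tool_pos'],o['force'],o['time_s'])
cv2.imwrite('pics/c5.png',np.vstack([cv2.resize(w['frame'][:,:,::-1],(400,300)),cv2.resize(s['frame'][180:300,170:350,::-1],(400,267),interpolation=2)]))
E
```

```text
[0.62305327 0.00652191 0.06547897] [-3.25225688 -3.93745192  1.46598174] 7.9
```

View pics/c5.png

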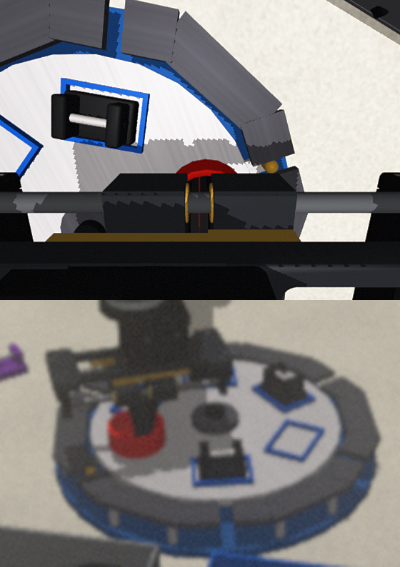

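The brass pin shows in the next slot at (272,167) in the wrist crop and the tool has stopped advancing, so it has clicked in. I back off the wall, then lift clear.

Request:
play_rows(steps=[[[-0.004, 0.002, 0, 0, 0, 0, 0], [-0.003, 0.002, -0.003, 0, 0, 0, 0], [0, 0, -0.015, 0, 0, 0, 0], [0, 0, -0.03, 0, 0, 0, 0], [0, 0, -0.04, 0, 0, 0, 0], [-0.04, 0.0, -0.02, 0, 0, 0, 0], [-0.04, 0.0, 0, 0, 0, 0, 0], [-0.04, 0.0, 0, 0, 0, 0, 0], [0, 0, 0, 0, 0, 0, 0], [0, 0, 0, 0, 0, 0, 0]]])

```text
time_s: 8.9
tool_pos: [0.5121, -0.0525, 0.1752]
tool_rot: [179.9, -0.1, 26.4]
force: [0.8, 0.5, -0.3]
grip_width: 0.0002
grasp_force: 0.0
```

```bash
python3 - <<'E'
from h import *
w=read_camera('wrist'); t=read_camera('top');s=read_camera('scene'); o=get_obs();print(o['tool_pos'],o['force'],o['time_s'])
m=red(w,(0,0,400,230)); p=np.argwhere(m)[:,::-1]; print(len(p),p.min(0),p.max(0))
x,e=fit([(w,m)],[.615,-.005,.086]); print(x,e, np.degrees(np.arctan2(x[1]-.069,x[0]-.54))+104)
cv2.imwrite('pics/c6.png',np.hstack([cv2.resize(w['frame'][:,:,::-1],(400,300)),cv2.resize(s['frame'][180:300,170:350,::-1],(400,300),interpolation=2)]))
E
```

```text
[ 0.51289402 -0.05120226  0.17432669] [-0.83545886  0.27003887 -0.04232749] 9.05
6096 [239  22] [323 114]
[ 0.6173 -0.002   0.0818] 0.2104021083319343 61.43254555161947
```

View pics/c6.png

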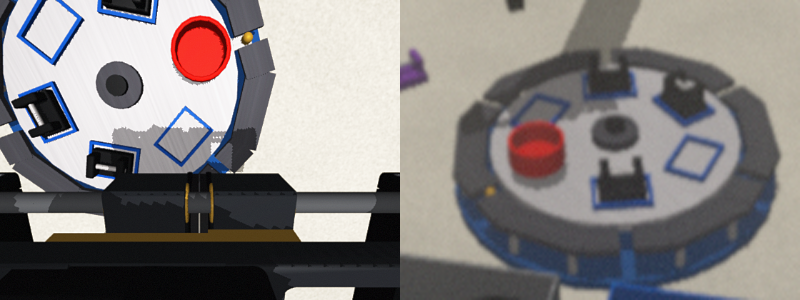

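The pin is in the next slot at (248,38). The rim height fits at 0.0818, against 0.0817 at the start, so the plunger is fully up. The parts are in their nests and the tool is clear, so I hand in.

```bash
python3 -c "
from cell import sign_off; print(sign_off())"
```

```text
the job is handed in; nothing more can be done
None
```

I turned the table one place anticlockwise to the next hole, let the plunger spring fully up there, moved the arm clear and handed the job in; the last pictures show the pin in its slot and the parts in their nests, but the sign-off returned no verdict.

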